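# Spread the rolls on the warming tray and switch it on with its loose knob

## Task

First spread the heap of bread rolls over the whole warming plate in one even layer: every roll lying flat on the plate inside the rim, at least one in each quarter, and the middles of any two at least 9 cm apart. Then fit the loose square-bored knob fully home on the control panel's square shaft, its nose the way of the line on the shaft's tip (near the short black mark), and turn it clockwise until the nose points at the long black mark. Leave the rolls spread, let go of everything, and leave the other kitchen things where they stand.

Things in the scene. Friction and masses are not known exactly. Their poses are not given: they have to be found in the camera images.
- warmer: flat electric warming tray, fixed on the counter, 310 x 560 x 56 high. Origin on the counter under the middle of its plate; +x away from the robot, +y to the left, where the plate is; the control panel is its right (-y) end. Plate and panel are one flat surface 50 above the counter.
- plate_mid (a point): middle of the plate's surface, axes as the tray's. The plate is 280 (x) by 400 (y) inside a rim 6 high and 8 thick; two thin lines along x and y through this point divide it into quarters.
- shaft_foot (a point): foot of the square steel shaft on the panel surface, on its axis (276 to the right of the plate's middle); z up along the shaft, turns with it. Shaft 20 x 20, 26 high, its last 6 tapering to 13 x 13. Its +x axis, shown by a black line on the tip, is the way the knob's nose must point when fitted.
- shaft (a joint): turn of the shaft, rad, grows clockwise seen from above; 0 = off, where its +x points at the short raised black mark; at 1.2 it points at the long mark; end stops at -0.05 and 1.5; it stays where left. Starts between 0 and 0.35.
- heat_mark (a point): inner end of the long raised black mark (32 long) on the panel, 60 from the shaft's axis, on the panel surface.
- knob: loose black knob standing on the counter right of the tray, bore down. Origin on the bore's axis at the underside. Hub 36 x 36, 44 high (grip it across y); square bore 22 x 22, 28 deep from below, so that fully home the underside rests on the panel. Nose along +x: 20 wide, to 55 from the axis, from 20 to 42 above the underside; blunt tail along -x to 32. Sides of bore parallel to x and y.
- knob_nose (a point): end of the knob's nose, 55 out along its +x, 30 above the underside; axes as the knob's.
- roll_a: crusty oblong bread roll, rigid, 80 (x) x 44 (y) x 40 (z); origin at its middle.
- roll_b: crusty oblong bread roll, rigid, 80 (x) x 44 (y) x 40 (z); origin at its middle.
- roll_c: crusty oblong bread roll, rigid, 80 (x) x 44 (y) x 40 (z); origin at its middle.
- roll_d: crusty oblong bread roll, rigid, 80 (x) x 44 (y) x 40 (z); origin at its middle.
- roll_e: crusty oblong bread roll, rigid, 80 (x) x 44 (y) x 40 (z); origin at its middle.
- roll_f: crusty oblong bread roll, rigid, 80 (x) x 44 (y) x 40 (z); origin at its middle. May be absent.
- roll_g: crusty oblong bread roll, rigid, 80 (x) x 44 (y) x 40 (z); origin at its middle. May be absent.
- roll_h: crusty oblong bread roll, rigid, 80 (x) x 44 (y) x 40 (z); origin at its middle. May be absent.
- jam_jar: bystander: low jar, 64 wide, 60 high; origin at its underside (middle).
- spatula: bystander: spatula, 280 long, lying; origin at its underside.
- tin_a: bystander: food tin, 74 wide, 100 high; origin at its underside (middle).
- tin_b: bystander: food tin, 74 wide, 100 high; origin at its underside (middle).
- mug: bystander: mug, 80 wide, 90 high; origin at its underside (middle).
- ramekin: bystander: small bowl, 84 wide, 45 high; origin at its underside (middle).
- oil: bystander: bottle, 60 wide, 200 high; origin at its underside (middle).
There are look-alikes about, which are no part of the job. What is shaped like the roll_a but purple or turquoise is not meant.

How it is judged:
By the outcome, as a careful person would: the job done as asked, in the order asked, and still so for the second after the job is handed in, with the robot touching nothing.
Of roll_f, roll_g, roll_h only 1 to 3 are there at a start; the rules pass over those that are not, and their reading is None.
At some moment in a run one of roll_a, roll_b, roll_c, roll_d, roll_e, roll_f, roll_g, roll_h may be knocked a few centimetres aside while the robot is not near it.
It also fails if it takes over 210 s, if anything falls off the work surface, if the arm or the gripper's body presses on something with over 40 N, if the wrist force passes 120 N, or if a joint passes its speed limit or range.

## Robot

A 6-joint arm with a two-finger parallel gripper is mounted at the origin on the work surface. World frame = base frame: x ahead of the robot, y to its left, z up, the work surface at z = 0. Lengths are in m, angles in degrees, forces in N, time in s.
With the tool pointing down it reaches from about 0.325 to 0.775 m from the base axis. Payload 5.5 kg.
Tool frame: the origin (TCP) lies on the centre line of the jaws, within the pads' length; the fingertips stand 8 mm ahead of it and the grasp point (between the pads) lies 11 mm behind it; z points along the fingers, y is the line along which they close (so a half turn about z gives the same grasp; the last joint's range is limited). The gripper opens to 85 mm and grips with 20 to 120 N. Pads are 22 mm wide; open, the fingers measure 114 mm over their backs; the gripper's body (76 mm by 85 mm) begins 54 mm behind the grasp point. The pads swing forward as they close: fully open they stand 13 mm farther back than shut.
Start: joints at [-79.108, 5.22, 70.514, -0, 104.267, -3.249], TCP at [0.147, -0.582, 0.239] pointing down, gripper open.
Joint ranges: [-164.24, 164.24], [-49.07, 125.15], [9.68, 141.18], [-86.29, 266.29], [3.28, 154.24], [-151.56, 151.56]. Speed limits (degrees/s): [147.25, 147.25, 172.46, 180, 180, 180].

## Interface

Orientations are given as [roll, pitch, yaw] about the fixed x, y, z axes, in that order (R = Rz(yaw) Ry(pitch) Rx(roll)).
In Python, from plant import bot gives the robot as it stands. The module is installed in compiled form; this text tells all that it offers.
- The arm moves only by the tool send_rows, never from a script. Its argument "targets" is a list of rows, each an object with "gripper": the opening, from -1 (shut) to 1 (fully open); "linear": the shift along the world's x, y, z as a fraction of full scale, a list of three; "roll": the turn about the world's z as a fraction of full scale. A call has 1 to 10 rows; each row is the pose to reach, as a shift and turn from the pose commanded when the call began; what a row does not reach only later rows make up. Full scale, the value 1, is 100 cm for a shift and 1.5 rad for a turn. A row lasts 1/12 s, in which the tool goes at most 41.7 mm and 7.16 degrees, less where a joint would pass 70% of its speed; a pose out of reach is approached as far as the arm can. A call with a number of a shift or a turn outside -1 to 1 is refused whole. A call with a gripper value outside its range is refused whole. The fingers move at their own pace and stop on an object; the grip force is fixed at half the most. Time passes only in rows, so rows that repeat a pose let the fingers close. It gives the time, the measured TCP pose, the force, the opening and the grip force at its end, in the units of the state.
- bot.read_state(): the state, without advancing time (a new reading comes with each control period).
- bot.camera(name): name is "scene" or "top"; returns a dict with "pixels" (480x640x3 uint8, red, green, blue), "range_z" (480x640 float32, m along the optical axis (not along the pixel's ray), 0 where there is no reading), "camera_matrix" (3x3 intrinsics, pixels), "eye" and "rotation" of the camera in the world. Camera axes: x right, y down, z forward; pixel columns grow to the right and rows downward; lengths in m; the calibration is good to about 2 mm. A picture is of the moment at which its call begins.
- bot.close_job(): hands the job in; it is judged then, once.
The state is a dict: "time": time; "qpos": joint angles; "qvel": joint speeds; "tau": joint torques, N m; "position": TCP position; "tcp_rot": TCP orientation; "ft_force": force on the tool from outside, world axes, zero at the start; "wrist_torque": the same for the moment, N m; "width": opening from 0.0 (shut) to 1.0 (fully open); "grip_force": force on a finger pad.
Only numpy, scipy, OpenCV 4.12 (cv2) and the standard library are available. Lean on these libraries where they do the work, as an engineer would, in place of code of your own. Each camera call takes 0.05 s, during which the arm holds its last target. There are 200 camera calls.

## Working session

There is one attempt and no reset: what is moved stays moved. The work goes in short steps, Python scripts to look and compute and a tool call to move; the robot and the scene stay as the last step left them, time stands still between calls to the robot, and variables do not carry over. Pictures are saved under pics/ and viewed, at most 14 in all, crops included, and the job is handed in when it is done.

Besides the shell and the picture viewer there is one more tool, called after ">>>" as name([rows], argument=value, ...), one row to a line, values as JSON. send_rows: Moves the arm, as the interface text tells. Shift numbers are shares of 100 cm and turn numbers shares of 1.5 rad, none past 1 either way. Its arguments: {"type":"object","properties":{"targets":{"type":"array"}},"required":["targets"]}

```bash
mkdir -p pics
cat > h.py <<'E'
import numpy as np, cv2
from plant import bot
def cam(n):
    c=bot.camera(n); d=c["range_z"]; K=np.array(c["camera_matrix"]); R=np.array(c["rotation"]); e=np.array(c["eye"])
    v,u=np.mgrid[0:480,0:640]
    P=np.stack([(u-K[0,2])/K[0,0]*d,(v-K[1,2])/K[1,1]*d,d],-1)@R.T+e
    P[d==0]=np.nan
    return c["pixels"],P,K,R,e
def ray(u,v,z,K,R,e):
    r=R@np.array([(u-K[0,2])/K[0,0],(v-K[1,2])/K[1,1],1]); return e+r*(z-e[2])/r[2]
E
python3 - <<'E'
from h import *
for n in("top","scene"):
    px,P,K,R,e=cam(n); cv2.imwrite(f"pics/{n}0.png",px[:,:,::-1]); np.savez(f"{n}0.npz",px=px,P=P,K=K,R=R,e=e); print(n,K[0,0],e,R.round(3).tolist())
print(bot.read_state())
E
```

```text
Traceback (most recent call last):
  File "h.py", line 6, in cam
    P=np.stack([(u-K[0,2])/K[0,0]*d,(v-K[1,2])/K[1,1]*d,d],-1)@R.T+e
      ~~~~~~~~~~~~~~~~~~~~~~~~~~~~~~~~~~~~~~~~~~~~~~~~~~~~~~~~~~~~^~
ValueError: operands could not be broadcast together with shapes (480,640) (3,)
```

```bash
sed -i 's/R=np.array(c\["rotation"\])/R=Rot.from_euler("xyz",c["rotation"],degrees=True).as_matrix()/; 1a from scipy.spatial.transform import Rotation as Rot' h.py
python3 - <<'E'
from h import *
for n in("top","scene"):
    px,P,K,R,e=cam(n); cv2.imwrite(f"pics/{n}0.png",px[:,:,::-1]); np.savez(f"{n}0.npz",px=px,P=P,K=K,R=R,e=e); print(n,K[0,0],e,R.round(3).tolist(),np.nanpercentile(P[...,2],[1,50,99]))
print(bot.read_state())
E
```

```text
top 565.0209690214152 [ 0.18486597 -0.02632864  1.54365793] [[0.066, -0.974, 0.216], [-0.998, -0.066, 0.011], [0.003, -0.216, -0.976]] [-0.76359422 -0.00122498  0.58203607]
scene 624.1224946906236 [0.9100198  0.79839624 1.40507005] [[-0.889, 0.375, -0.262], [0.457, 0.729, -0.509], [0.001, -0.573, -0.82]] [-7.63287454e-01 -2.33552689e-04  5.73044897e-01]
{'time': 0.15, 'qpos': array([-7.91077200e+01,  5.25301630e+00,  7.05657615e+01, -9.19690560e-04,
        1.04264524e+02, -3.24830312e+00]), 'qvel': array([ 0.01282261, -0.13773226, -0.20323581,  0.00615782,  0.00217417,
        0.03428461]), 'tau': array([-1.33447361e-04, -4.59372962e+01, -4.18524563e+01, -1.31088464e-04,
        9.54553921e-03, -2.51689443e-05]), 'position': array([ 0.14654275, -0.5816364 ,  0.23841515]), 'tcp_rot': array([-1.79916781e+02, -3.82991924e-03,  1.41403544e+01]), 'ft_force': array([ 0.23640853, -0.08234261,  0.21959767]), 'wrist_torque': array([ 0.00857089,  0.00326349, -0.04175475]), 'grip_force': 0.0, 'width': 0.9977119495328614}
```

View pics/top0.png

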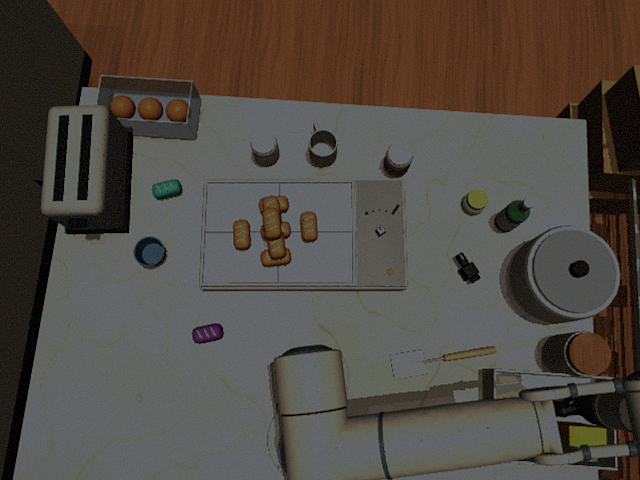

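View pics/scene0.png

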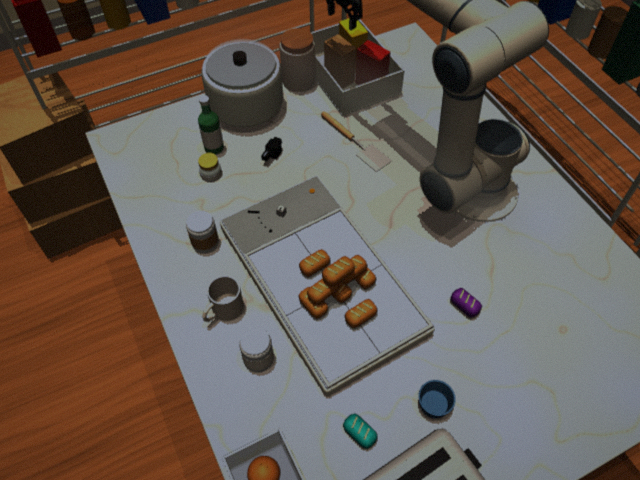

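Run:
```python
from h import *
T={n:dict(np.load(f"{n}0.npz")) for n in("top","scene")}
for n in T:
    P=T[n]["P"];px=T[n]["px"]
    m=(P[...,2]>.04)&(P[...,2]<.062)&(P[...,0]>.2)&(P[...,0]<.75)&(abs(P[...,1])<.42)
    k,l,s,c=cv2.connectedComponentsWithStats(m.astype(np.uint8))
    i=1+s[1:,4].argmax(); q=P[l==i]; print(n,"tray",s[i],cv2.minAreaRect((q[:,:2]*1000).astype(np.float32)), "z",np.percentile(q[:,2],[5,50,95]))
    # knob: dark, on the counter
    hsv=cv2.cvtColor(px,cv2.COLOR_RGB2HSV)
    m=(hsv[...,2]<60)&(P[...,2]>.012)&(P[...,2]<.07)&(P[...,0]>.2)&(P[...,0]<.75)&(P[...,1]<-.25)&(P[...,1]>-.6)
    k,l,s,c=cv2.connectedComponentsWithStats(m.astype(np.uint8))
    for i in range(1,k):
        if s[i,4]>40:
            q=P[l==i]; print(" dark",s[i],q.mean(0).round(3),np.percentile(q[:,2],95).round(3),cv2.minAreaRect((q[q[:,2]>.03][:,:2]*1000).astype(np.float32)))
    # rolls
    m=(hsv[...,0]<25)&(hsv[...,1]>90)&(P[...,2]>.06)&(P[...,2]<.2)&(P[...,0]>.25)&(P[...,0]<.75)&(abs(P[...,1])<.25)
    k,l,s,c=cv2.connectedComponentsWithStats(m.astype(np.uint8))
    for i in range(1,k):
        if s[i,4]>60:
            q=P[l==i]; print(" roll",s[i],np.median(q,0).round(3),np.percentile(q[:,2],97).round(3),cv2.minAreaRect((q[:,:2]*1000).astype(np.float32)))
def crop(n,x,y,w,h): return cv2.resize(np.clip(T[n]["px"][y:y+h,x:x+w].astype(float)*1.6,0,255).astype(np.uint8)[:,:,::-1],(400,600 if h>w else 300),interpolation=cv2.INTER_CUBIC)
a=np.vstack([np.hstack([crop("top",220,180,104,78+16)[:300],crop("scene",285,240,104,90)]),np.hstack([crop("top",350,185,140,105),crop("scene",235,130,112,110)])])
cv2.imwrite("pics/crop0.png",a)
```

```text
top tray [  199   179   208   110 19203] ((538.6715087890625, 54.71385192871094), (307.10003662109375, 556.7182006835938), 4.161993503570557) z [0.04348302 0.04924558 0.0555897 ]
 dark [466 194  16  17  47] [ 0.649 -0.4    0.047] 0.057 ((648.2214965820312, -403.87615966796875), (54.11820602416992, 19.411752700805664), 54.38892364501953)
 dark [461 197  17  18  59] [ 0.647 -0.395  0.022] 0.031 ((659.5657348632812, -384.5107727050781), (24.78083610534668, 3.6217920780181885), 9.95683479309082)
 dark [495 211  22  21 170] [ 0.602 -0.488  0.041] 0.066 ((603.9151611328125, -492.40533447265625), (58.81718063354492, 24.835418701171875), 48.47576904296875)
 dark [509 242  40  79 369] [ 0.425 -0.532  0.051] 0.069 ((441.3681335449219, -542.3963012695312), (213.3527069091797, 68.7885971069336), 12.671107292175293)
 dark [455 253  25  30 357] [ 0.47  -0.396  0.039] 0.046 ((475.89654541015625, -396.58807373046875), (84.07658386230469, 38.05248260498047), 31.157995223999023)
 roll [ 259  196   32   71 1532] [0.517 0.123 0.123] 0.171 ((531.2742309570312, 128.3406219482422), (185.7870330810547, 79.6
[... 1057 characters left out ...]
368469238281, -393.40234375), (92.23179626464844, 40.41136932373047), 28.762828826904297)
 dark [200 162  18   9  55] [ 0.668 -0.391  0.054] 0.061 ((667.8184814453125, -393.3684387207031), (23.735843658447266, 50.01406478881836), 79.60646057128906)
 dark [201 170  21  11  63] [ 0.663 -0.386  0.02 ] 0.028 ((649.26953125, -384.7470397949219), (8.890514373779297, 0.0), -129.08042907714844)
 roll [ 299  250   77   69 2664] [0.548 0.143 0.095] 0.171 ((539.03271484375, 98.44551086425781), (188.63375854492188, 153.19345092773438), 6.34758186340332)
 roll [345 299  32  29 531] [0.521 0.227 0.087] 0.094 ((517.824462890625, 221.1522216796875), (77.90654754638672, 45.60786056518555), 5.158119201660156)
```

View pics/crop0.png

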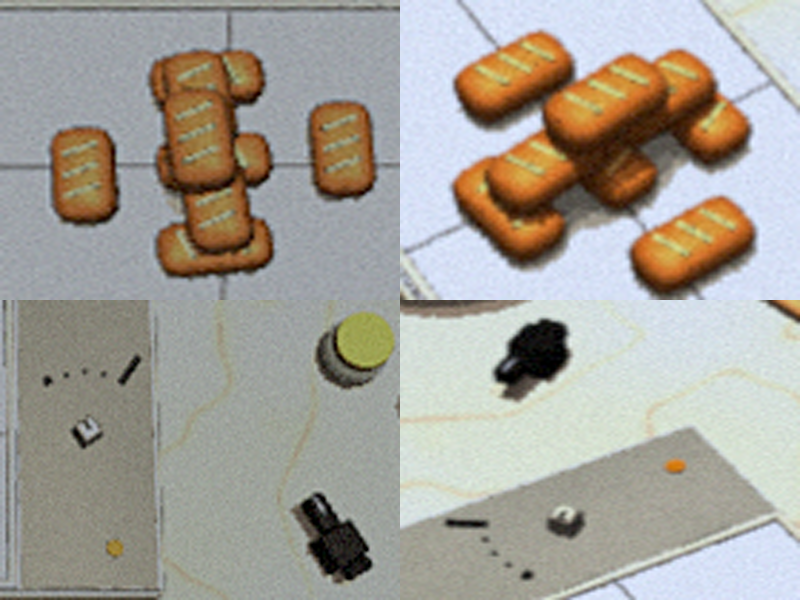

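Run:
```python
from h import *
T={n:dict(np.load(f"{n}0.npz")) for n in("top","scene")}
th=np.radians(4.1);c0=np.array([.5395,.056]);A=np.array([[np.cos(th),-np.sin(th)],[np.sin(th),np.cos(th)]])
pm=c0+A@[0,.072]; sh=c0+A@[0,-.204]; print("plate",pm,"shaft",sh)
for n in T:
    P=T[n]["P"];px=T[n]["px"];K,R,e=[T[n][k] for k in"KRe"]
    hsv=cv2.cvtColor(px,cv2.COLOR_RGB2HSV)
    D=np.linalg.norm(P[...,:2]-sh,axis=-1)
    q=P[(D<.035)&(P[...,2]>.066)]; print(n,"shaft pts",len(q),q.mean(0).round(4),cv2.minAreaRect((q[:,:2]*1000).astype(np.float32)))
    m=((D<.11)&(P[...,2]<.075)&(P[...,2]>.04)&(px.max(2)<60)).astype(np.uint8)
    k,l,s,c=cv2.connectedComponentsWithStats(m)
    for i in range(1,k):
        if s[i,4]>2:
            w=ray(*c[i],.052,K,R,e)[:2]-sh; v,u=np.nonzero(l==i); print("  mark",s[i,4],c[i].round(1),"r",np.hypot(*w).round(4),"yaw",np.degrees(np.arctan2(w[1],w[0])).round(1))
    b=(hsv[...,0]<25)&(hsv[...,1]>90)&(P[...,0]>.25)&(P[...,0]<.75)&(abs(P[...,1]-.13)<.2)
    for lo,hi in((.152,.19),(.114,.136),(.075,.097)):
        m=(b&(P[...,2]>lo)&(P[...,2]<hi)).astype(np.uint8)
        k,l,s,c=cv2.connectedComponentsWithStats(m,connectivity=4)
        for i in range(1,k):
            if s[i,4]>40:
                q=P[l==i]; r=cv2.minAreaRect((q[:,:2]*1000).astype(np.float32)); print("  z",lo,s[i,4],np.round(r[0],1),np.round(r[1]),round(r[2],1),"tray",(A.T@(np.array(r[0])/1000-pm)).round(3))
    v,u=(int(220),int(375))
    # knob silhouette rays at mid height
    m=(px.max(2)<50)&(np.hypot(P[...,0]-.47,P[...,1]+.4)<.09)&(P[...,2]>.008)
    q=P[m]; t=P[m&(P[...,2]>.034)]
    print("  knob",cv2.minAreaRect((t[:,:2]*1000).astype(np.float32)),"top z",np.percentile(t[:,2],[50,90]))
def crop(n,x,y,w,h):
    c=T[n]["px"][y:y+h,x:x+w].astype(float); return cv2.resize(np.clip(c*1.2,0,255).astype(np.uint8)[:,:,::-1],(400,400),interpolation=cv2.INTER_NEAREST)
cv2.imwrite("pics/sh.png",np.hstack([crop("top",355,195,50,50),crop("scene",240,190,60,60)]))
```

```text
plate [0.53435218 0.12781574] shaft [ 0.55408548 -0.14747792]
top shaft pts 49 [ 0.5546 -0.1528  0.0732] ((554.9114379882812, -153.0501708984375), (19.911062240600586, 20.20714569091797), 40.838008880615234)
  mark 31 [395.  209.1] r 0.079 yaw -34.1
  mark 3 [372.7 210.7] r 0.059 yaw 16.2
  mark 3 [385.7 210.7] r 0.0621 yaw -17.9
  mark 9 [366.1 212.9] r 0.0598 yaw 34.7
  mark 30 [379.2 232.8] r 0.0061 yaw -136.6
  z 0.152 444 [533.3 131.3] [82. 44.] 8.6 tray [-0.001  0.004]
  z 0.114 163 [592.8 142.3] [39. 45.] 6.8 tray [0.059 0.01 ]
  z 0.114 280 [483.1 119. ] [64. 43.] 11.2 tray [-0.052 -0.005]
  z 0.075 103 [608.7 112.8] [38. 25.] 17.0 tray [ 0.073 -0.02 ]
  z 0.075 349 [549.5  39.9] [76. 40.] 5.3 tray [ 0.009 -0.089]
  z 0.075 357 [515.1 216.2] [76. 41.] 9.1 tray [-0.013  0.09 ]
  z 0.075 97 [538.4 100. ] [40. 21.] 18.1 tray [ 0.002 -0.028]
  z 0.075 250 [458.9 120.3] [40. 77.] 7.6 tray [-0.076 -0.002]
  knob ((475.4524841308594, -395.1378173828125), (85.06867218017578, 37.197425842285156), 36.93812561035156) top z [0.04118628 0.04537685]
scene shaft pts 53 [ 0.5551 -0.1478  0.0
[... 178 characters left out ...]
.0791 yaw -34.2
  mark 8 [270.  230.5] r 0.0609 yaw 34.0
  z 0.152 513 [535.3 135.1] [78. 44.] 12.0 tray [0.001 0.007]
  z 0.114 240 [490.4 124.5] [73. 43.] 13.3 tray [-0.044 -0.   ]
  z 0.114 375 [577.8 143.2] [76. 42.] 11.6 tray [0.044 0.012]
  z 0.075 420 [552.5  45. ] [77. 44.] 5.8 tray [ 0.012 -0.084]
  z 0.075 201 [458.3 145.8] [43. 39.] 16.1 tray [-0.075  0.023]
  z 0.075 203 [530.6 154. ] [42. 37.] 31.1 tray [-0.002  0.026]
  z 0.075 341 [606.7 145.1] [43. 77.] 18.0 tray [0.073 0.012]
  z 0.075 480 [517.8 221.1] [78. 44.] 7.2 tray [-0.01   0.094]
  knob ((475.7457275390625, -392.4467468261719), (91.34779357910156, 38.167789459228516), 33.595130920410156) top z [0.04255029 0.04745021]
```

View pics/sh.png

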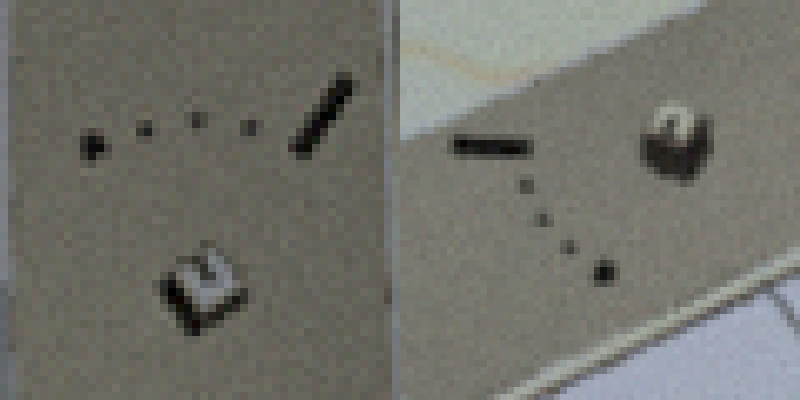

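>>> send_rows([
  {"gripper": 1,"linear": [0.2,0.36,0.04],"roll": -0.07},
  {"gripper": 1,"linear": [0.2,0.36,0.04],"roll": -0.07},
  {"gripper": 1,"linear": [0.2,0.36,0.04],"roll": -0.07},
  {"gripper": 1,"linear": [0.2,0.36,0.04],"roll": -0.07},
  {"gripper": 1,"linear": [0.2,0.36,0.04],"roll": -0.07},
  {"gripper": 1,"linear": [0.2,0.36,0.04],"roll": -0.07},
  {"gripper": 1,"linear": [0.2,0.36,0.04],"roll": -0.07},
  {"gripper": 1,"linear": [0.2,0.36,0.04],"roll": -0.07},
  {"gripper": 1,"linear": [0.2,0.36,0.04],"roll": -0.07},
  {"gripper": 1,"linear": [0.2,0.36,0.04],"roll": -0.07},
])

```text
time: 0.98
position: [0.347, -0.2197, 0.2795]
tcp_rot: [180.0, -0.0, 8.1]
ft_force: [0.5, 0.0, 0.8]
width: 0.999
grip_force: 0.0
```

>>> send_rows([
  {"gripper": 1,"linear": [0.187,0.353,0],"roll": 0},
  {"gripper": 1,"linear": [0.187,0.353,0],"roll": 0},
  {"gripper": 1,"linear": [0.187,0.353,0],"roll": 0},
  {"gripper": 1,"linear": [0.187,0.353,0],"roll": 0},
  {"gripper": 1,"linear": [0.187,0.353,0],"roll": 0},
  {"gripper": 1,"linear": [0.187,0.353,0],"roll": 0},
  {"gripper": 1,"linear": [0.187,0.353,0],"roll": 0},
  {"gripper": 1,"linear": [0.187,0.353,0],"roll": 0},
  {"gripper": 1,"linear": [0.187,0.353,0],"roll": 0},
  {"gripper": 1,"linear": [0.187,0.353,0],"roll": 0},
])

```text
time: 1.82
position: [0.5343, 0.1349, 0.2781]
tcp_rot: [-179.9, 0.1, 8.3]
ft_force: [1.3, -1.2, 0.2]
width: 0.996
grip_force: 0.0
```

>>> send_rows([
  {"gripper": 1,"linear": [0,0,-0.13],"roll": 0},
  {"gripper": 1,"linear": [0,0,-0.13],"roll": 0},
  {"gripper": 1,"linear": [0,0,-0.13],"roll": 0},
  {"gripper": 1,"linear": [0,0,-0.13],"roll": 0},
  {"gripper": 1,"linear": [0,0,-0.13],"roll": 0},
  {"gripper": -1,"linear": [0,0,-0.13],"roll": 0},
  {"gripper": -1,"linear": [0,0,-0.13],"roll": 0},
  {"gripper": -1,"linear": [0,0,-0.13],"roll": 0},
  {"gripper": -1,"linear": [0,0,-0.13],"roll": 0},
  {"gripper": -1,"linear": [0,0,-0.13],"roll": 0},
])

```text
time: 2.65
position: [0.5353, 0.1314, 0.1535]
tcp_rot: [-180.0, -0.4, 8.1]
ft_force: [-0.0, 0.7, 6.5]
width: 0.506
grip_force: 60.4
```

>>> send_rows([
  {"gripper": -1,"linear": [0,0,0.05],"roll": 0},
  {"gripper": -1,"linear": [0,0,0.06],"roll": 0},
  {"gripper": -1,"linear": [0.09,-0.147,0.06],"roll": -0.047},
  {"gripper": -1,"linear": [0.09,-0.147,0.06],"roll": -0.047},
  {"gripper": -1,"linear": [0.09,-0.147,0.06],"roll": -0.047},
  {"gripper": -1,"linear": [0.09,-0.147,0.06],"roll": -0.047},
  {"gripper": -1,"linear": [0.09,-0.147,0.06],"roll": -0.047},
  {"gripper": -1,"linear": [0.09,-0.147,0.06],"roll": -0.047},
  {"gripper": -1,"linear": [0.09,-0.147,0.06],"roll": -0.047},
  {"gripper": -1,"linear": [0.09,-0.147,0.06],"roll": -0.047},
])

```text
time: 3.48
position: [0.6233, -0.0146, 0.2102]
tcp_rot: [-180.0, -0.1, 4.1]
ft_force: [-0.5, -0.1, 0.4]
width: 0.51
grip_force: 60.1
```

>>> send_rows([
  {"gripper": -1,"linear": [0,0,-0.1],"roll": 0},
  {"gripper": -1,"linear": [0,0,-0.1],"roll": 0},
  {"gripper": -1,"linear": [0,0,-0.1],"roll": 0},
  {"gripper": -1,"linear": [0,0,-0.12],"roll": 0},
  {"gripper": -1,"linear": [0,0,-0.132],"roll": 0},
  {"gripper": -1,"linear": [0,0,-0.134],"roll": 0},
  {"gripper": -1,"linear": [0,0,-0.134],"roll": 0},
  {"gripper": -1,"linear": [0,0,-0.134],"roll": 0},
])

```text
time: 4.15
position: [0.6241, -0.0152, 0.0768]
tcp_rot: [180.0, -0.1, 4.1]
ft_force: [0.6, 0.2, -0.2]
width: 0.507
grip_force: 60.1
```

>>> send_rows([
  {"gripper": -1,"linear": [0,0,-0.003],"roll": 0},
  {"gripper": -1,"linear": [0,0,-0.003],"roll": 0},
  {"gripper": 0.5,"linear": [0,0,-0.003],"roll": 0},
  {"gripper": 0.5,"linear": [0,0,-0.003],"roll": 0},
  {"gripper": 0.5,"linear": [0,0,-0.003],"roll": 0},
  {"gripper": 0.5,"linear": [0,0,-0.003],"roll": 0},
  {"gripper": 0.5,"linear": [0,0,0.06],"roll": 0},
  {"gripper": 0.5,"linear": [0,0,0.12],"roll": 0},
  {"gripper": 1,"linear": [0,0,0.12],"roll": 0},
  {"gripper": 1,"linear": [0,0,0.12],"roll": 0},
])

```text
time: 4.98
position: [0.6264, -0.0161, 0.2065]
tcp_rot: [179.9, -0.9, 4.1]
ft_force: [0.8, 0.2, 1.8]
width: 0.996
grip_force: 0.0
```

```bash
cat > rolls.py <<'E'
from h import *
pm=np.array([.5344,.1278]);th=np.radians(4.1);A=np.array([[np.cos(th),-np.sin(th)],[np.sin(th),np.cos(th)]])
print(bot.read_state()["position"].round(4))
for n in("top","scene"):
    px,P,K,R,e=cam(n); hsv=cv2.cvtColor(px,cv2.COLOR_RGB2HSV); print(n)
    b=(hsv[...,0]<25)&(hsv[...,1]>90)&(P[...,0]>.25)&(P[...,0]<.75)&(abs(P[...,1]-.13)<.25)
    for lo,hi in((.152,.19),(.114,.136),(.073,.099)):
        k,l,s,c=cv2.connectedComponentsWithStats((b&(P[...,2]>lo)&(P[...,2]<hi)).astype(np.uint8),connectivity=4)
        for i in range(1,k):
            if s[i,4]>40:
                r=cv2.minAreaRect((P[l==i][:,:2]*1000).astype(np.float32)); print("  z",lo,s[i,4],np.round(r[0],1),np.round(r[1]),round(r[2],1),"tray",(A.T@(np.array(r[0])/1000-pm)).round(3))
    cv2.imwrite(f"pics/{n}_l.png",px[:,:,::-1])
E
python3 rolls.py
```

```text
[ 0.6264 -0.0161  0.2065]
top
  z 0.114 384 [574.6 138.2] [75. 44.] 13.1 tray [0.041 0.007]
  z 0.114 410 [490.3 120.4] [80. 44.] 13.3 tray [-0.044 -0.004]
  z 0.073 398 [620.5 -16. ] [74. 42.] 7.5 tray [ 0.076 -0.15 ]
  z 0.073 105 [608.8 112.8] [40. 25.] 17.2 tray [ 0.073 -0.02 ]
  z 0.073 361 [514.8 216.4] [75. 41.] 7.9 tray [-0.013  0.09 ]
  z 0.073 159 [532.2 131.8] [41. 70.] 10.3 tray [-0.002  0.004]
  z 0.073 221 [459.2 122.4] [40. 73.] 10.5 tray [-0.075  0.   ]
scene
  z 0.114 464 [492.  124.7] [78. 44.] 14.1 tray [-0.043 -0.   ]
  z 0.114 493 [577.5 141.8] [78. 46.] 12.9 tray [0.044 0.011]
  z 0.073 458 [623.5 -11.5] [77. 46.] 7.1 tray [ 0.079 -0.145]
  z 0.073 454 [552.5  45.6] [77. 44.] 7.8 tray [ 0.012 -0.083]
  z 0.073 215 [459.3 144.8] [45. 39.] 12.5 tray [-0.074  0.022]
  z 0.073 225 [534.7 142.7] [41. 59.] 21.7 tray [0.001 0.015]
  z 0.073 346 [605.1 143.8] [43. 77.] 12.1 tray [0.072 0.011]
  z 0.073 497 [516.8 222.2] [78. 43.] 9.1 tray [-0.011  0.095]
```

>>> send_rows([
  {"gripper": 1,"linear": [-0.048,0.154,0.02],"roll": 0.105},
  {"gripper": 1,"linear": [-0.048,0.154,0.02],"roll": 0.105},
  {"gripper": 1,"linear": [-0.048,0.154,0.02],"roll": 0.105},
  {"gripper": 1,"linear": [-0.048,0.154,0.02],"roll": 0.105},
  {"gripper": 1,"linear": [-0.048,0.154,0.02],"roll": 0.105},
  {"gripper": 1,"linear": [-0.048,0.154,0.02],"roll": 0.105},
  {"gripper": 1,"linear": [-0.048,0.154,0.02],"roll": 0.105},
])

```text
time: 5.67
position: [0.5753, 0.1378, 0.2135]
tcp_rot: [180.0, 0.1, 13.1]
ft_force: [-0.9, 0.1, 0.4]
width: 1.0
grip_force: 0.0
```

>>> send_rows([
  {"gripper": 1,"linear": [0.002,0,-0.1],"roll": 0},
  {"gripper": 1,"linear": [0.002,0,-0.1],"roll": 0},
  {"gripper": 1,"linear": [0.002,0,-0.1],"roll": 0},
  {"gripper": 1,"linear": [0.002,0,-0.1],"roll": 0},
  {"gripper": -1,"linear": [0.002,0,-0.1],"roll": 0},
  {"gripper": -1,"linear": [0.002,0,-0.1],"roll": 0},
  {"gripper": -1,"linear": [0.002,0,-0.1],"roll": 0},
  {"gripper": -1,"linear": [0.002,0,-0.1],"roll": 0},
  {"gripper": -1,"linear": [0.002,0,-0.1],"roll": 0},
  {"gripper": -1,"linear": [0.002,0,-0.1],"roll": 0},
])

```text
time: 6.5
position: [0.579, 0.1382, 0.1184]
tcp_rot: [180.0, -0.3, 13.1]
ft_force: [0.3, -1.4, 6.5]
width: 0.503
grip_force: 62.6
```

>>> send_rows([
  {"gripper": -1,"linear": [0,0,0.05],"roll": 0},
  {"gripper": -1,"linear": [0,0,0.07],"roll": 0},
  {"gripper": -1,"linear": [0.0,0.0,0.08],"roll": -0.0},
  {"gripper": -1,"linear": [0.025,0.145,0.08],"roll": -0.105},
  {"gripper": -1,"linear": [0.025,0.145,0.08],"roll": -0.105},
  {"gripper": -1,"linear": [0.025,0.145,0.08],"roll": -0.105},
  {"gripper": -1,"linear": [0.025,0.145,0.08],"roll": -0.105},
  {"gripper": -1,"linear": [0.025,0.145,0.08],"roll": -0.105},
  {"gripper": -1,"linear": [0.025,0.145,0.08],"roll": -0.105},
  {"gripper": -1,"linear": [0.025,0.145,0.08],"roll": -0.105},
])

```text
time: 7.33
position: [0.6025, 0.2828, 0.1948]
tcp_rot: [180.0, 0.0, 4.1]
ft_force: [0.9, 0.6, -0.6]
width: 0.498
grip_force: 61.7
```

>>> send_rows([
  {"gripper": -1,"linear": [0,0,-0.06],"roll": 0},
  {"gripper": -1,"linear": [0,0,-0.09],"roll": 0},
  {"gripper": -1,"linear": [0,0,-0.11],"roll": 0},
  {"gripper": -1,"linear": [0,0,-0.117],"roll": 0},
  {"gripper": -1,"linear": [0,0,-0.12],"roll": 0},
  {"gripper": -1,"linear": [0,0,-0.12],"roll": 0},
  {"gripper": 0.5,"linear": [0,0,-0.12],"roll": 0},
  {"gripper": 0.5,"linear": [0,0,-0.12],"roll": 0},
  {"gripper": 0.5,"linear": [0,0,-0.12],"roll": 0},
  {"gripper": 0.5,"linear": [0,0,-0.12],"roll": 0},
])

```text
time: 8.17
position: [0.6028, 0.2828, 0.0755]
tcp_rot: [-180.0, -0.0, 4.1]
ft_force: [-0.9, 0.4, -0.2]
width: 0.748
grip_force: 0.0
```

>>> send_rows([
  {"gripper": 0.5,"linear": [0,0,0.03],"roll": 0},
  {"gripper": 0.5,"linear": [0,0,0.07],"roll": 0},
  {"gripper": 0.5,"linear": [0,0,0.11],"roll": 0},
  {"gripper": 1,"linear": [0,0,0.13],"roll": 0},
  {"gripper": 1,"linear": [0,0,0.13],"roll": 0},
  {"gripper": 1,"linear": [0,0,0.13],"roll": 0},
])

```text
time: 8.67
position: [0.6034, 0.2834, 0.2077]
tcp_rot: [-179.9, -0.2, 4.1]
ft_force: [1.0, -0.2, -0.9]
width: 1.001
grip_force: 0.0
```

>>> send_rows([
  {"gripper": 1,"linear": [-0.111,-0.162,0],"roll": 0.108},
  {"gripper": 1,"linear": [-0.111,-0.162,0],"roll": 0.108},
  {"gripper": 1,"linear": [-0.111,-0.162,0],"roll": 0.108},
  {"gripper": 1,"linear": [-0.111,-0.162,0],"roll": 0.108},
  {"gripper": 1,"linear": [-0.111,-0.162,0],"roll": 0.108},
  {"gripper": 1,"linear": [-0.111,-0.162,0],"roll": 0.108},
  {"gripper": 1,"linear": [-0.111,-0.162,0],"roll": 0.108},
])

```text
time: 9.25
position: [0.4906, 0.12, 0.2036]
tcp_rot: [-180.0, 0.1, 13.2]
ft_force: [-0.7, 0.4, 0.4]
width: 0.999
grip_force: 0.0
```

>>> send_rows([
  {"gripper": 1,"linear": [0,0,-0.091],"roll": 0},
  {"gripper": 1,"linear": [0,0,-0.091],"roll": 0},
  {"gripper": 1,"linear": [0,0,-0.091],"roll": 0},
  {"gripper": 1,"linear": [0,0,-0.091],"roll": 0},
  {"gripper": -1,"linear": [0,0,-0.091],"roll": 0},
  {"gripper": -1,"linear": [0,0,-0.091],"roll": 0},
  {"gripper": -1,"linear": [0,0,-0.091],"roll": 0},
  {"gripper": -1,"linear": [0,0,-0.091],"roll": 0},
  {"gripper": -1,"linear": [0,0,-0.091],"roll": 0},
  {"gripper": -1,"linear": [0,0,-0.091],"roll": 0},
])

```text
time: 10.08
position: [0.4931, 0.1215, 0.1173]
tcp_rot: [180.0, -0.3, 13.4]
ft_force: [-0.2, 0.6, 6.8]
width: 0.499
grip_force: 62.7
```

Delta to corner: (-0.028, -0.149), yaw −9.4°.

>>> send_rows([
  {"gripper": -1,"linear": [0,0,0.05],"roll": 0},
  {"gripper": -1,"linear": [0,0,0.07],"roll": 0},
  {"gripper": -1,"linear": [0.0,0.0,0.08],"roll": 0},
  {"gripper": -1,"linear": [-0.028,-0.149,0.08],"roll": -0.108},
  {"gripper": -1,"linear": [-0.028,-0.149,0.08],"roll": -0.108},
  {"gripper": -1,"linear": [-0.028,-0.149,0.08],"roll": -0.108},
  {"gripper": -1,"linear": [-0.028,-0.149,0.08],"roll": -0.108},
  {"gripper": -1,"linear": [-0.028,-0.149,0.08],"roll": -0.108},
  {"gripper": -1,"linear": [-0.028,-0.149,0.08],"roll": -0.108},
  {"gripper": -1,"linear": [-0.028,-0.149,0.08],"roll": -0.108},
])

```text
time: 10.92
position: [0.4637, -0.0276, 0.1943]
tcp_rot: [-180.0, -0.0, 4.1]
ft_force: [-0.4, -0.1, -0.6]
width: 0.499
grip_force: 61.8
```

>>> send_rows([
  {"gripper": -1,"linear": [0,0,-0.06],"roll": 0},
  {"gripper": -1,"linear": [0,0,-0.09],"roll": 0},
  {"gripper": -1,"linear": [0,0,-0.11],"roll": 0},
  {"gripper": -1,"linear": [0,0,-0.115],"roll": 0},
  {"gripper": -1,"linear": [0,0,-0.119],"roll": 0},
  {"gripper": -1,"linear": [0,0,-0.119],"roll": 0},
  {"gripper": 0.5,"linear": [0,0,-0.119],"roll": 0},
  {"gripper": 0.5,"linear": [0,0,-0.119],"roll": 0},
  {"gripper": 0.5,"linear": [0,0,-0.119],"roll": 0},
  {"gripper": 0.5,"linear": [0,0,-0.119],"roll": 0},
])

```text
time: 11.75
position: [0.4638, -0.0274, 0.0753]
tcp_rot: [-180.0, -0.0, 4.1]
ft_force: [0.7, 1.0, 0.2]
width: 0.754
grip_force: 0.0
```

>>> send_rows([
  {"gripper": 0.5,"linear": [0,0,0.03],"roll": 0},
  {"gripper": 0.5,"linear": [0,0,0.07],"roll": 0},
  {"gripper": 0.5,"linear": [0,0,0.11],"roll": 0},
  {"gripper": 0.5,"linear": [0,-0.1,0.15],"roll": 0},
  {"gripper": 0.5,"linear": [0,-0.1,0.15],"roll": 0},
  {"gripper": 0.5,"linear": [0,-0.1,0.15],"roll": 0},
  {"gripper": 0.5,"linear": [0,-0.1,0.15],"roll": 0},
])

```text
time: 12.33
position: [0.4641, -0.1316, 0.2278]
tcp_rot: [179.8, -0.2, 3.8]
ft_force: [0.4, 0.1, 0.6]
width: 0.748
grip_force: 0.0
```

```bash
python3 rolls.py
```

```text
[ 0.4641 -0.1316  0.2278]
top
  z 0.073 355 [619.5 -15.8] [74. 42.] 7.3 tray [ 0.075 -0.149]
  z 0.073 365 [598.3 280.5] [75. 42.] 3.6 tray [0.075 0.148]
  z 0.073 343 [602.9 138.7] [40. 77.] 11.2 tray [0.069 0.006]
  z 0.073 362 [548.9  39.8] [76. 40.] 4.4 tray [ 0.008 -0.089]
  z 0.073 366 [515.2 216.7] [76. 42.] 8.1 tray [-0.013  0.09 ]
  z 0.073 360 [532.1 127.5] [40. 77.] 10.7 tray [-0.002 -0.   ]
  z 0.073 294 [461.6 -17.8] [37. 77.] 74.5 tray [-0.083 -0.14 ]
  z 0.073 366 [460.8 120.7] [41. 77.] 10.2 tray [-0.074 -0.002]
scene
  z 0.073 427 [463.3 -21.4] [74. 45.] 6.1 tray [-0.082 -0.144]
  z 0.073 446 [623.3  -9.5] [76. 48.] 8.1 tray [ 0.079 -0.143]
  z 0.073 434 [551.3  44.3] [80. 46.] 4.0 tray [ 0.011 -0.084]
  z 0.073 443 [462.9 126. ] [44. 78.] 9.5 tray [-0.071  0.003]
  z 0.073 452 [534.6 131.8] [42. 79.] 9.6 tray [0.001 0.004]
  z 0.073 475 [605.7 143.6] [42. 79.] 11.8 tray [0.072 0.011]
  z 0.073 496 [517.4 222.1] [78. 45.] 6.4 tray [-0.01   0.095]
  z 0.073 547 [601.6 284.8] [76. 46.] 2.3 tray [0.078 0.152]
```

>>> send_rows([
  {"gripper": 0.6,"linear": [0.16,0.112,0],"roll": 0},
  {"gripper": 0.6,"linear": [0.16,0.112,0],"roll": 0},
  {"gripper": 0.6,"linear": [0.16,0.112,0],"roll": 0},
  {"gripper": 0.6,"linear": [0.16,0.112,0],"roll": 0},
  {"gripper": 0.6,"linear": [0.16,0.112,0],"roll": 0},
  {"gripper": 0.6,"linear": [0.16,0.112,0],"roll": 0},
  {"gripper": 0.6,"linear": [0.16,0.112,0],"roll": 0},
])

```text
time: 13.02
position: [0.6237, -0.0131, 0.2227]
tcp_rot: [-179.9, 0.2, 4.3]
ft_force: [-0.3, 0.4, -0.2]
width: 0.801
grip_force: 0.0
```

>>> send_rows([
  {"gripper": 0.6,"linear": [0,0,-0.08],"roll": 0},
  {"gripper": 0.6,"linear": [0,0,-0.12],"roll": 0},
  {"gripper": 0.6,"linear": [0,0,-0.15],"roll": 0},
  {"gripper": 0.6,"linear": [0,0,-0.15],"roll": 0},
  {"gripper": 0.6,"linear": [0,0,-0.15],"roll": 0},
  {"gripper": -1,"linear": [0,0,-0.15],"roll": 0},
  {"gripper": -1,"linear": [0,0,-0.15],"roll": 0},
  {"gripper": -1,"linear": [0,0,-0.15],"roll": 0},
  {"gripper": -1,"linear": [0,0,-0.15],"roll": 0},
  {"gripper": -1,"linear": [0,0,-0.15],"roll": 0},
])

```text
time: 13.85
position: [0.6251, -0.016, 0.0787]
tcp_rot: [180.0, -0.3, 4.1]
ft_force: [-1.2, -0.1, 7.1]
width: 0.501
grip_force: 60.6
```

>>> send_rows([
  {"gripper": -1,"linear": [0,0,0.02],"roll": 0},
  {"gripper": -1,"linear": [0,0,0.02],"roll": 0},
  {"gripper": -1,"linear": [0.011,-0.012,0.02],"roll": 0},
  {"gripper": -1,"linear": [0.011,-0.012,0.02],"roll": 0},
  {"gripper": -1,"linear": [0.011,-0.012,0.004],"roll": 0},
  {"gripper": -1,"linear": [0.011,-0.012,0.001],"roll": 0},
  {"gripper": -1,"linear": [0.011,-0.012,0.001],"roll": 0},
  {"gripper": 0.5,"linear": [0.011,-0.012,0.001],"roll": 0},
  {"gripper": 0.5,"linear": [0.011,-0.012,0.001],"roll": 0},
  {"gripper": 0.5,"linear": [0.011,-0.012,0.001],"roll": 0},
])

```text
time: 14.68
position: [0.6342, -0.0276, 0.0757]
tcp_rot: [-180.0, 0.1, 4.1]
ft_force: [0.2, 0.2, 0.5]
width: 0.746
grip_force: 0.0
```

>>> send_rows([
  {"gripper": 0.5,"linear": [0,0,0.03],"roll": 0},
  {"gripper": 0.365,"linear": [0,0,0.07],"roll": 0},
  {"gripper": 0.365,"linear": [0,0,0.11],"roll": 0.0},
  {"gripper": 0.365,"linear": [-0.1,0.155,0.13],"roll": 0.9},
  {"gripper": 0.365,"linear": [-0.1,0.155,0.13],"roll": 0.9},
  {"gripper": 0.365,"linear": [-0.1,0.155,0.13],"roll": 0.9},
  {"gripper": 0.365,"linear": [-0.1,0.155,0.13],"roll": 0.9},
  {"gripper": 0.365,"linear": [-0.1,0.155,0.13],"roll": 0.9},
  {"gripper": 0.365,"linear": [-0.1,0.155,0.13],"roll": 0.9},
  {"gripper": 0.365,"linear": [-0.1,0.155,0.13],"roll": 0.9},
])

```text
time: 15.52
position: [0.5336, 0.1288, 0.2065]
tcp_rot: [180.0, -0.0, 54.7]
ft_force: [0.0, -0.1, -0.2]
width: 0.685
grip_force: 0.0
```

>>> send_rows([
  {"gripper": 0.365,"linear": [0,-0.001,0],"roll": 0.53},
  {"gripper": 0.365,"linear": [0,-0.001,0],"roll": 0.53},
  {"gripper": 0.365,"linear": [0,-0.001,0],"roll": 0.53},
  {"gripper": 0.365,"linear": [0,-0.001,0],"roll": 0.53},
  {"gripper": 0.365,"linear": [0,-0.001,0],"roll": 0.53},
  {"gripper": 0.365,"linear": [0,-0.001,0],"roll": 0.53},
  {"gripper": 0.365,"linear": [0,-0.001,0],"roll": 0.53},
  {"gripper": 0.365,"linear": [0,-0.001,0],"roll": 0.53},
  {"gripper": 0.365,"linear": [0,-0.001,0],"roll": 0.53},
])

```text
time: 16.27
position: [0.5344, 0.1262, 0.2059]
tcp_rot: [-180.0, -0.0, 99.7]
ft_force: [0.2, -0.2, 0.5]
width: 0.683
grip_force: 0.0
```

>>> send_rows([
  {"gripper": 0.365,"linear": [0,0,-0.04],"roll": 0},
  {"gripper": 0.365,"linear": [0,0,-0.08],"roll": 0},
  {"gripper": 0.365,"linear": [0,0,-0.1],"roll": 0},
  {"gripper": 0.365,"linear": [0,0,-0.11],"roll": 0},
  {"gripper": 0.365,"linear": [0,0,-0.12],"roll": 0},
  {"gripper": 0.365,"linear": [0,0,-0.13],"roll": 0},
  {"gripper": 0.365,"linear": [0,0,-0.13],"roll": 0},
])

```text
time: 16.85
position: [0.5344, 0.1262, 0.0753]
tcp_rot: [-179.9, 0.0, 99.7]
ft_force: [-0.7, -0.2, -0.7]
width: 0.68
grip_force: 0.0
```

>>> send_rows([
  {"gripper": -1,"linear": [0,0,0],"roll": 0},
  {"gripper": -1,"linear": [0,0,0],"roll": 0},
  {"gripper": -1,"linear": [0,0,0],"roll": 0},
  {"gripper": -1,"linear": [0,0,0],"roll": 0},
  {"gripper": -1,"linear": [0,0,0],"roll": 0},
  {"gripper": -1,"linear": [0,0,0.04],"roll": 0},
  {"gripper": -1,"linear": [0,0,0.08],"roll": 0},
  {"gripper": -1,"linear": [0,0,0.12],"roll": 0},
  {"gripper": -1,"linear": [0,0,0.12],"roll": 0},
  {"gripper": -1,"linear": [0,0,0.12],"roll": 0},
])

```text
time: 17.68
position: [0.5359, 0.1264, 0.2]
tcp_rot: [179.6, -0.0, 99.8]
ft_force: [0.2, 1.1, -0.7]
width: 0.504
grip_force: 64.2
```

>>> send_rows([
  {"gripper": -1,"linear": [-0.099,0.153,0],"roll": -0.9},
  {"gripper": -1,"linear": [-0.099,0.153,0],"roll": -0.9},
  {"gripper": -1,"linear": [-0.099,0.153,0],"roll": -0.9},
  {"gripper": -1,"linear": [-0.099,0.153,0],"roll": -0.9},
  {"gripper": -1,"linear": [-0.099,0.153,0],"roll": -0.9},
  {"gripper": -1,"linear": [-0.099,0.153,0],"roll": -0.9},
  {"gripper": -1,"linear": [-0.099,0.153,0],"roll": -0.9},
  {"gripper": -1,"linear": [-0.099,0.153,0],"roll": -0.9},
  {"gripper": -1,"linear": [-0.099,0.153,0],"roll": -0.9},
  {"gripper": -1,"linear": [-0.099,0.153,0],"roll": -0.9},
])

```text
time: 18.52
position: [0.4348, 0.279, 0.1938]
tcp_rot: [-180.0, 0.2, 30.3]
ft_force: [0.1, 0.3, -1.4]
width: 0.5
grip_force: 64.2
```

>>> send_rows([
  {"gripper": -1,"linear": [0,0,0],"roll": -0.28},
  {"gripper": -1,"linear": [0,0,0],"roll": -0.28},
  {"gripper": -1,"linear": [0,0,-0.02],"roll": -0.28},
  {"gripper": -1,"linear": [0,0,-0.05],"roll": -0.28},
  {"gripper": -1,"linear": [0,0,-0.09],"roll": -0.28},
  {"gripper": -1,"linear": [0,0,-0.11],"roll": -0.28},
  {"gripper": -1,"linear": [0,0,-0.115],"roll": -0.28},
  {"gripper": -1,"linear": [0,0,-0.119],"roll": -0.28},
  {"gripper": -1,"linear": [0,0,-0.119],"roll": -0.28},
])

```text
time: 19.27
position: [0.4339, 0.2782, 0.0768]
tcp_rot: [179.9, 0.2, 6.6]
ft_force: [-5.0, -2.1, 8.5]
width: 0.501
grip_force: 67.5
```

>>> send_rows([
  {"gripper": 0.5,"linear": [0,0,0],"roll": 0},
  {"gripper": 0.5,"linear": [0,0,0],"roll": 0},
  {"gripper": 0.5,"linear": [0,0,0],"roll": 0},
  {"gripper": 0.5,"linear": [0,0,0],"roll": 0},
  {"gripper": 0.5,"linear": [0,0,0.03],"roll": 0},
  {"gripper": 0.5,"linear": [0,0,0.07],"roll": 0},
  {"gripper": 0.5,"linear": [0,0,0.11],"roll": 0},
  {"gripper": 0.5,"linear": [0,0,0.15],"roll": 0},
  {"gripper": 0.5,"linear": [0,0,0.16],"roll": 0},
  {"gripper": 0.5,"linear": [0,0,0.16],"roll": 0},
])

```text
time: 20.1
position: [0.4369, 0.2799, 0.2422]
tcp_rot: [-179.8, -0.4, 6.6]
ft_force: [0.9, 0.8, -0.5]
width: 0.75
grip_force: 0.0
```

>>> send_rows([
  {"gripper": 1,"linear": [-0.03,-0.27,0.02],"roll": 0.1},
  {"gripper": 1,"linear": [-0.03,-0.27,0.02],"roll": 0.1},
  {"gripper": 1,"linear": [-0.03,-0.27,0.02],"roll": 0.1},
  {"gripper": 1,"linear": [-0.03,-0.27,0.02],"roll": 0.1},
  {"gripper": 1,"linear": [-0.03,-0.27,0.02],"roll": 0.1},
  {"gripper": 1,"linear": [-0.03,-0.27,0.02],"roll": 0.1},
  {"gripper": 1,"linear": [-0.03,-0.27,0.02],"roll": 0.1},
  {"gripper": 1,"linear": [-0.03,-0.27,0.02],"roll": 0.1},
])

```text
time: 20.77
position: [0.4049, 0.0053, 0.2559]
tcp_rot: [179.9, 0.1, 14.8]
ft_force: [1.1, 1.2, -0.4]
width: 1.001
grip_force: 0.0
```

>>> send_rows([
  {"gripper": 1,"linear": [-0.07,-0.28,0],"roll": 0.2},
  {"gripper": 1,"linear": [-0.07,-0.28,0],"roll": 0.2},
  {"gripper": 1,"linear": [-0.07,-0.28,0],"roll": 0.2},
  {"gripper": 1,"linear": [-0.07,-0.28,0],"roll": 0.2},
  {"gripper": 1,"linear": [-0.07,-0.28,0],"roll": 0.2},
  {"gripper": 1,"linear": [-0.07,-0.28,0],"roll": 0.2},
  {"gripper": 1,"linear": [-0.07,-0.28,0],"roll": 0.2},
  {"gripper": 1,"linear": [-0.07,-0.28,0],"roll": 0.2},
  {"gripper": 1,"linear": [-0.07,-0.28,0],"roll": 0.2},
])

```text
time: 21.52
position: [0.3343, -0.2735, 0.2546]
tcp_rot: [-179.8, 0.1, 32.1]
ft_force: [0.3, -0.3, -0.7]
width: 1.002
grip_force: 0.0
```

```bash
python3 rolls.py
python3 - <<'E'
from h import *
def enh(px,x,y,w,h): return cv2.resize(np.clip(px[y:y+h,x:x+w]*1.3,0,255).astype(np.uint8)[:,:,::-1],(400,300),interpolation=cv2.INTER_CUBIC)
out=[]
for n,sc,kc in(("top",(364,216,32,24),(436,238,60,45)),("scene",(265,200,32,24),(245,127,56,42))):
    L=[cam(n) for _ in range(6)]; px=np.mean([l[0].astype(float) for l in L],0); _,P,K,R,e=L[0]
    np.savez(f"{n}1.npz",px=px,P=np.nanmean([l[1] for l in L],0),K=K,R=R,e=e); out.append(np.vstack([enh(px,*sc),enh(px,*kc)]))
cv2.imwrite("pics/k1.png",np.hstack(out))
E
```

```text
[ 0.3343 -0.2735  0.2546]
top
  z 0.073 356 [630.4 -27.4] [75. 41.] 3.7 tray [ 0.085 -0.162]
  z 0.073 362 [598.1 280.5] [75. 41.] 3.8 tray [0.074 0.148]
  z 0.073 341 [602.8 139. ] [40. 77.] 12.0 tray [0.069 0.006]
  z 0.073 361 [549.6  39.9] [75. 40.] 4.4 tray [ 0.009 -0.089]
  z 0.073 370 [515.1 217.1] [75. 42.] 7.9 tray [-0.013  0.09 ]
  z 0.073 388 [436.6 278.6] [77. 42.] 7.1 tray [-0.087  0.157]
  z 0.073 370 [458.4 -26.1] [74. 42.] 4.3 tray [-0.087 -0.148]
  z 0.073 374 [460.4 120.8] [40. 77.] 11.2 tray [-0.074 -0.002]
scene
  z 0.073 403 [463.  -21.6] [79. 45.] 4.1 tray [-0.082 -0.144]
  z 0.073 431 [634.  -22.6] [77. 45.] 6.6 tray [ 0.089 -0.157]
  z 0.073 437 [552.6  45. ] [76. 44.] 10.8 tray [ 0.012 -0.084]
  z 0.073 432 [464.  125.5] [45. 78.] 9.1 tray [-0.07   0.003]
  z 0.073 477 [606.1 144.1] [43. 78.] 12.6 tray [0.073 0.011]
  z 0.073 491 [517.5 222.3] [77. 43.] 7.0 tray [-0.01   0.095]
  z 0.073 504 [439.4 281.9] [78. 45.] 6.4 tray [-0.084  0.16 ]
  z 0.073 550 [601.5 284.8] [77. 45.] 3.3 tray [0.078 0.152]
```

View pics/k1.png

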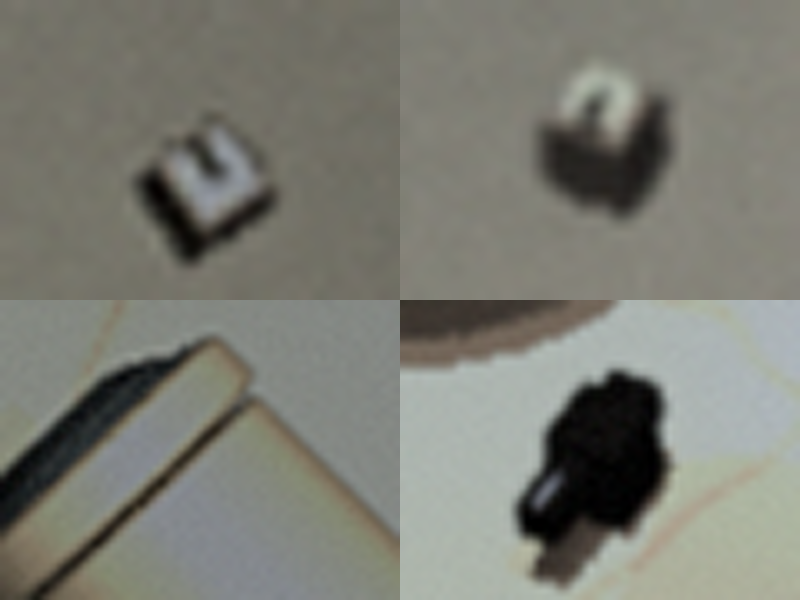

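Run:
```python
from h import *
for n,(x,y,w,h) in(("top",(364,216,32,24)),("scene",(265,200,32,24))):
    d=np.load(f"{n}1.npz");K,R,e=[d[k] for k in"KRe"]; g=d["px"][y:y+h,x:x+w].mean(2).astype(np.float32); bg=np.median(g)
    G=cv2.resize(g,None,fx=10,fy=10,interpolation=cv2.INTER_CUBIC)
    W=lambda p,z:ray(x+(p[0]+.5)/10-.5,y+(p[1]+.5)/10-.5,z,K,R,e)[:2]*1000
    for t in(.35,.5,.65):
        m=(G>bg+t*(np.percentile(G,99.7)-bg)).astype(np.uint8)
        c=max(cv2.findContours(m,cv2.RETR_EXTERNAL,cv2.CHAIN_APPROX_NONE)[0],key=cv2.contourArea)
        hull=cv2.convexHull(c)[:,0]
        r=cv2.minAreaRect(np.array([W(p,.076) for p in hull],np.float32)); print(n,t,np.round(r[0],1),np.round(r[1],1),round(r[2],1))
    hm=np.zeros_like(m);cv2.fillConvexPoly(hm,hull,1); hm=cv2.erode(hm,np.ones((15,15)))
    v,u=np.nonzero(hm); wt=np.clip(np.median(G[hm>0])-G[hm>0],0,None)**2
    Q=np.array([W(p,.076) for p in zip(u,v)]); mu=(Q*wt[:,None]).sum(0)/wt.sum(); C=((Q-mu).T*wt)@(Q-mu)/wt.sum(); ev,E=np.linalg.eigh(C); a=E[:,1]*np.sign(E[0,1]); print("  line at",mu.round(1),"dir",np.degrees(np.arctan2(a[1],a[0])).round(1),ev.round(1), "from centre",np.degrees(np.arctan2(*(mu-r[0])[::-1])).round(1))
    D=np.linalg.norm(d["P"][...,:2]-[.5545,-.149],axis=-1)
    m=((D<.11)&(D>.035)&(d["px"].max(2)<62)).astype(np.uint8); k,l,s,c=cv2.connectedComponentsWithStats(m)
    for i in range(1,k):
        if s[i,4]>=3: print("  mark",s[i,4],(ray(*c[i],.051,K,R,e)[:2]*1000).round(1))
# knob from start images + scene1
for n,f in(("top","top0"),("scene","scene1")):
    d=np.load(f"{f}.npz");P=d["P"];K,R,e=[d[k] for k in"KRe"]
    m=((d["px"].max(2)<48)&(np.hypot(P[...,0]-.47,P[...,1]+.4)<.1)).astype(np.uint8)
    k,l,s,c=cv2.connectedComponentsWithStats(m); i=1+s[1:,4].argmax(); m=l==i
    v,u=np.nonzero(m&(P[...,2]>.03)); Q=np.array([ray(a,b,.043,K,R,e)[:2]*1000 for a,b in zip(u,v)])
    mu=Q.mean(0); ev,E=np.linalg.eigh(np.cov(Q.T)); a=E[:,1]; a=a*np.sign(a[0]); b=np.array([-a[1],a[0]])
    A_,B_=(Q-mu)@a,(Q-mu)@b; hub=Q[A_<np.percentile(A_,50)]
    wid=[(round(t),np.round(np.percentile(B_[(A_>t)&(A_<t+10)],[3,97]),0).tolist()) for t in range(-45,55,10) if ((A_>t)&(A_<t+10)).sum()>4]
    print(n,"knob mu",mu.round(1),"yaw",np.degrees(np.arctan2(a[1],a[0])).round(1),"along",np.percentile(A_,[1,99]).round(1),"rect",cv2.minAreaRect(Q.astype(np.float32)),wid)
```

```text
top 0.35 [ 553.4 -153.1] [15.2 14.9] 39.2
top 0.5 [ 553.3 -153.1] [14.6 14.3] 39.2
top 0.65 [ 553.2 -153.2] [13.6 13.7] 38.9
  line at [ 554.9 -152.4] dir 47.5 [1.  1.8] from centre 26.1
  mark 29 [ 619.  -191.4]
  mark 11 [ 603.8 -113.7]
  mark 3 [ 611.1 -131.1]
scene 0.35 [ 553.3 -153.9] [15.  15.3] 41.0
scene 0.5 [ 553.3 -153.7] [13.8 14.6] 41.0
scene 0.65 [ 553.2 -153.7] [12.4 13.9] 40.0
  line at [ 555.  -152.6] dir -66.1 [1. 1.] from centre 30.7
  mark 27 [ 619.1 -192.4]
  mark 8 [ 604.3 -114.1]
top knob mu [ 469.6 -396.6] yaw 36.2 along [-35.4  46.1] rect ((474.2830810546875, -394.0602111816406), (83.75497436523438, 38.89674377441406), 32.22168731689453) [(-45, [-9.0, 7.0]), (-35, [-12.0, 13.0]), (-25, [-17.0, 19.0]), (-15, [-18.0, 17.0]), (-5, [-18.0, 17.0]), (5, [-18.0, 16.0]), (15, [-9.0, 10.0]), (25, [-10.0, 11.0]), (35, [-10.0, 9.0])]
scene knob mu [ 475.5 -389.5] yaw 39.8 along [-40.7  48.6] rect ((479.7203369140625, -388.8241882324219), (90.96076202392578, 41.163673400878906), 28.3975772857666) [(-45, [-9.0, 9.0]), (-35, [-16.0, 14.0]), (-25, [-18.0, 19.0]), (-15, [-18.0, 18.0]), (-5, [-18.0, 19.0]), (5, [-13.0, 17.0]), (15, [-13.0, 10.0]), (25, [-13.0, 8.0]), (35, [-12.0, 9.0]), (45, [-7.0, 7.0])]
```

>>> send_rows([
  {"gripper": 1,"linear": [0.03,0.25,0],"roll": 0},
  {"gripper": 1,"linear": [0.03,0.25,0],"roll": 0},
  {"gripper": 1,"linear": [0.03,0.25,0],"roll": 0},
  {"gripper": 1,"linear": [0.03,0.25,0],"roll": 0},
  {"gripper": 1,"linear": [0.03,0.25,0],"roll": 0},
  {"gripper": 1,"linear": [0.03,0.25,0],"roll": 0},
  {"gripper": 1,"linear": [0.03,0.25,0],"roll": 0},
  {"gripper": 1,"linear": [0.03,0.25,0],"roll": 0},
])

```text
time: 22.88
position: [0.3656, -0.0186, 0.2575]
tcp_rot: [180.0, -0.0, 32.7]
ft_force: [-0.5, 0.2, -0.0]
width: 1.003
grip_force: 0.0
```

Run:
```python
from h import *
out=[]
for n,(x,y,w,h) in(("top",(446,244,40,45)),("scene",(252,129,40,45))):
    L=[cam(n) for _ in range(8)]; px=np.mean([l[0].astype(float) for l in L],0); _,P,K,R,e=L[0]
    c=px[y:y+h,x:x+w]; np.savez(f"{n}2.npz",px=px,K=K,R=R,e=e)
    g=cv2.resize((np.clip(c/90,0,1)**.5*255).astype(np.uint8)[:,:,::-1],None,fx=10,fy=10,interpolation=cv2.INTER_CUBIC)
    for i in range(0,w,5): cv2.putText(g,str(x+i),(i*10,8),0,.3,(0,0,255)); cv2.line(g,(i*10+5,10),(i*10+5,15),(0,0,255))
    for i in range(0,h,5): cv2.putText(g,str(y+i),(0,i*10+8),0,.3,(0,0,255))
    out.append(g)
cv2.imwrite("pics/k2.png",np.hstack(out))
```

```text
(no output)
```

View pics/k2.png

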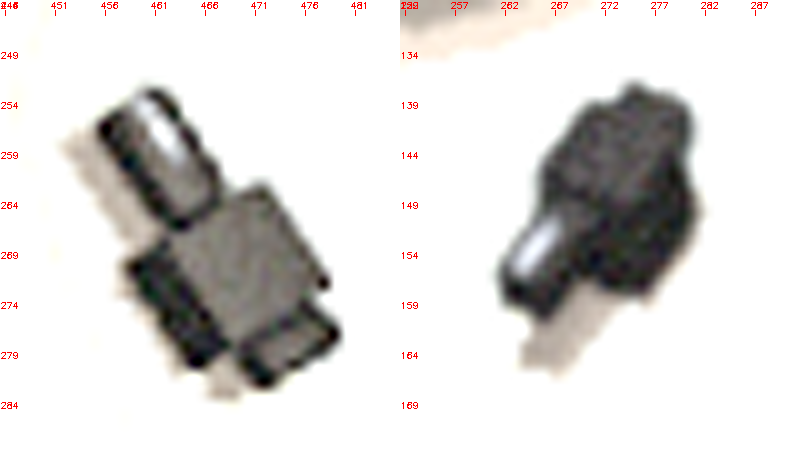

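Run:
```python
from h import *
d=np.load("top2.npz");K,R,e=[d[k] for k in"KRe"]
W=lambda p,z:ray(446+(p[0]+.5)/10-.5,244+(p[1]+.5)/10-.5,z,K,R,e)[:2]*1000
hub=np.array([W(p,.044) for p in((263,183),(323,285),(233,345),(172,238))]);print(hub.round(1),cv2.minAreaRect(hub.astype(np.float32)),hub.mean(0))
t,b=[np.mean([W(p,.042) for p in q],0) for q in(((100,130),(152,90)),((180,228),(220,185)))]
a=t-b; y=np.degrees(np.arctan2(a[1],a[0])); print(t,b,y, "from hub",np.linalg.norm(t-hub.mean(0)),np.degrees(np.arctan2(*(t-hub.mean(0))[::-1])))
d=np.load("scene2.npz");K,R,e=[d[k] for k in"KRe"]
for h in hub.mean(0),t:
    p=R.T@(np.append(h/1000,.043)-e); print("scene px",((p[:2]/p[2]*K[0,0]+K[:2,2]-[252,129])*10+[400,0]).round(0))
```

```text
[[ 488.  -405.8]
 [ 461.1 -422.2]
 [ 443.2 -398.2]
 [ 471.2 -381.4]] ((465.5788269042969, -401.9710998535156), (34.252037048339844, 29.80938148498535), 31.440196990966797) [ 465.88257441 -401.88527184]
[ 506.02520674 -368.97143816] [ 480.77448442 -389.34497764] 38.89831656000379 from hub 51.91099475891665 39.34908564523695
scene px [608. 147.]
scene px [529. 267.]
```

>>> send_rows([
  {"gripper": 1,"linear": [0.05,-0.19,0],"roll": 0.041},
  {"gripper": 1,"linear": [0.05,-0.19,0],"roll": 0.041},
  {"gripper": 1,"linear": [0.05,-0.19,0],"roll": 0.041},
  {"gripper": 1,"linear": [0.05,-0.19,0],"roll": 0.041},
  {"gripper": 1,"linear": [0.101,-0.382,0],"roll": 0.041},
  {"gripper": 1,"linear": [0.101,-0.382,0],"roll": 0.041},
  {"gripper": 1,"linear": [0.101,-0.382,0],"roll": 0.041},
  {"gripper": 1,"linear": [0.101,-0.382,0],"roll": 0.041},
  {"gripper": 1,"linear": [0.101,-0.382,0],"roll": 0.041},
  {"gripper": 1,"linear": [0.101,-0.382,0],"roll": 0.041},
])

```text
time: 24.52
position: [0.4665, -0.4068, 0.2552]
tcp_rot: [-179.9, 0.1, 35.8]
ft_force: [0.0, -1.2, 0.2]
width: 1.004
grip_force: 0.0
```

>>> send_rows([
  {"gripper": 1,"linear": [0,0,0],"roll": 0},
  {"gripper": 1,"linear": [0,0,0],"roll": 0},
  {"gripper": 1,"linear": [0,0,-0.05],"roll": 0},
  {"gripper": 1,"linear": [0,0,-0.1],"roll": 0},
  {"gripper": 1,"linear": [0,0,-0.14],"roll": 0},
  {"gripper": 1,"linear": [0,0,-0.16],"roll": 0},
  {"gripper": 1,"linear": [0,0,-0.16],"roll": 0},
  {"gripper": 1,"linear": [0,0,-0.16],"roll": 0},
])

```text
time: 25.18
position: [0.4658, -0.4008, 0.096]
tcp_rot: [-179.8, 0.0, 36.0]
ft_force: [0.2, -0.5, 0.6]
width: 1.001
grip_force: 0.0
```

Descend 0.072 to TCP z≈0.024 and close.

>>> send_rows([
  {"gripper": 1,"linear": [0,0,-0.035],"roll": 0},
  {"gripper": 1,"linear": [0,0,-0.06],"roll": 0},
  {"gripper": 1,"linear": [0,0,-0.072],"roll": 0},
  {"gripper": 1,"linear": [0,0,-0.072],"roll": 0},
  {"gripper": 1,"linear": [0,0,-0.072],"roll": 0},
])

```text
time: 25.6
position: [0.4675, -0.4034, 0.0279]
tcp_rot: [179.8, -0.0, 35.9]
ft_force: [0.1, 0.5, 0.3]
width: 1.002
grip_force: 0.0
```

>>> send_rows([
  {"gripper": -1,"linear": [0,0,0],"roll": 0},
  {"gripper": -1,"linear": [0,0,0],"roll": 0},
  {"gripper": -1,"linear": [0,0,0],"roll": 0},
  {"gripper": -1,"linear": [0,0,0],"roll": 0},
  {"gripper": -1,"linear": [0,0,0],"roll": 0},
  {"gripper": -1,"linear": [0,0,0],"roll": 0},
  {"gripper": -1,"linear": [0,0,0],"roll": 0},
])

```text
time: 26.18
position: [0.4671, -0.4035, 0.0268]
tcp_rot: [179.9, -0.0, 35.9]
ft_force: [-0.0, -0.2, 4.6]
width: 0.408
grip_force: 62.0
```

>>> send_rows([
  {"gripper": -1,"linear": [0,0,0.04],"roll": 0},
  {"gripper": -1,"linear": [0,0,0.08],"roll": 0},
  {"gripper": -1,"linear": [0,0,0.11],"roll": 0},
  {"gripper": -1,"linear": [0.086,0.25,0.11],"roll": 0.035},
  {"gripper": -1,"linear": [0.086,0.25,0.11],"roll": 0.035},
  {"gripper": -1,"linear": [0.086,0.25,0.11],"roll": 0.035},
  {"gripper": -1,"linear": [0.086,0.25,0.11],"roll": 0.035},
  {"gripper": -1,"linear": [0.086,0.25,0.11],"roll": 0.035},
  {"gripper": -1,"linear": [0.086,0.25,0.11],"roll": 0.035},
  {"gripper": -1,"linear": [0.086,0.25,0.11],"roll": 0.035},
])

```text
time: 27.02
position: [0.5535, -0.1476, 0.1348]
tcp_rot: [-179.9, -0.1, 39.1]
ft_force: [-0.1, -0.4, -1.2]
width: 0.408
grip_force: 61.3
```

>>> send_rows([
  {"gripper": -1,"linear": [0,0,-0.02],"roll": 0},
  {"gripper": -1,"linear": [0,0,-0.02],"roll": 0},
  {"gripper": -1,"linear": [0,0,-0.02],"roll": 0},
  {"gripper": -1,"linear": [0,0,-0.02],"roll": 0},
])

```text
time: 27.35
position: [0.5522, -0.1533, 0.1152]
tcp_rot: [-180.0, 0.0, 38.9]
ft_force: [-0.2, 0.1, -0.8]
width: 0.411
grip_force: 61.2
```

Run:
```python
from h import *
out=[]; print(bot.read_state()["position"])
for n,(x,y,w,h) in(("top",(352,192,50,60)),("scene",(245,175,50,60))):
    L=[cam(n) for _ in range(6)]; px=np.mean([l[0].astype(float) for l in L],0); _,P,K,R,e=L[0]
    np.savez(f"{n}3.npz",px=px,K=K,R=R,e=e)
    g=cv2.resize((np.clip(px[y:y+h,x:x+w]/160,0,1)**.6*255).astype(np.uint8)[:,:,::-1],None,fx=8,fy=8,interpolation=cv2.INTER_CUBIC); out.append(g)
cv2.imwrite("pics/k3.png",np.hstack(out))
```

```text
[ 0.55220373 -0.15334251  0.11521377]
```

View pics/k3.png

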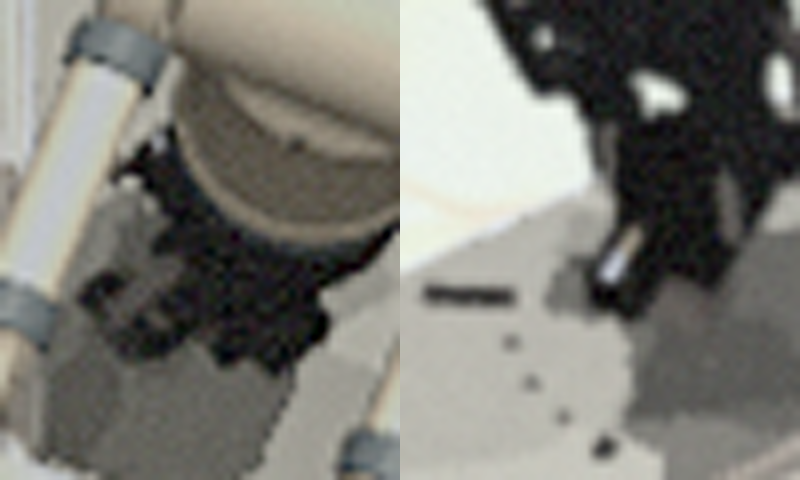

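Run:
```python
from h import *
d=np.load("scene3.npz");K,R,e=[d[k] for k in"KRe"]
for z in(.1304,.119,.1084):
    p=R.T@(np.array([.5949,-.1187,z])-e); print(z,(p[:2]/p[2]*K[0,0]+K[:2,2]-[245,175])*8+[400,0])
for q in((.5522,-.1533,.088),(.5533,-.1534,.076)): p=R.T@(np.array(q)-e); print(p[:2]/p[2]*K[0,0]+K[:2,2])
```

```text
0.1304 [603.05244104 279.60219358]
0.119 [605.58687023 300.96301938]
0.1084 [607.91708892 320.60270621]
[280.80941278 204.42370023]
[280.67908204 207.28236244]
```

>>> send_rows([
  {"gripper": -1,"linear": [0.001,0,-0.005],"roll": 0},
  {"gripper": -1,"linear": [0.001,0,-0.01],"roll": 0},
  {"gripper": -1,"linear": [0.001,0,-0.014],"roll": 0},
  {"gripper": -1,"linear": [0.001,0,-0.018],"roll": 0},
  {"gripper": -1,"linear": [0.001,0,-0.018],"roll": 0},
])

```text
time: 28.37
position: [0.5534, -0.1529, 0.0959]
tcp_rot: [-180.0, 0.0, 38.9]
ft_force: [0.2, -1.1, -1.2]
width: 0.411
grip_force: 61.1
```

>>> send_rows([
  {"gripper": -1,"linear": [0,0,-0.003],"roll": 0},
  {"gripper": -1,"linear": [0,0,-0.006],"roll": 0},
  {"gripper": -1,"linear": [0,0,-0.006],"roll": 0},
])

```text
time: 28.62
position: [0.5536, -0.1529, 0.0907]
tcp_rot: [180.0, 0.0, 38.9]
ft_force: [1.1, -2.1, -1.0]
width: 0.408
grip_force: 61.2
```

>>> send_rows([
  {"gripper": -1,"linear": [0,0,-0.004],"roll": 0},
  {"gripper": -1,"linear": [0,0,-0.008],"roll": 0},
  {"gripper": -1,"linear": [0,0,-0.011],"roll": 0},
  {"gripper": -1,"linear": [0,0,-0.013],"roll": 0},
  {"gripper": -1,"linear": [0,0,-0.015],"roll": 0},
  {"gripper": -1,"linear": [0,0,-0.015],"roll": 0},
  {"gripper": -1,"linear": [0,0,-0.015],"roll": 0},
])

```text
time: 29.2
position: [0.5536, -0.1529, 0.0768]
tcp_rot: [180.0, -0.0, 38.9]
ft_force: [-0.1, -0.3, 3.2]
width: 0.411
grip_force: 61.5
```

>>> send_rows([
  {"gripper": -1,"linear": [0,0,0],"roll": -0.04},
  {"gripper": -1,"linear": [0,0,0],"roll": -0.08},
  {"gripper": -1,"linear": [0,0,0],"roll": -0.12},
  {"gripper": -1,"linear": [0,0,0],"roll": -0.16},
  {"gripper": -1,"linear": [0,0,0],"roll": -0.2},
  {"gripper": -1,"linear": [0,0,0],"roll": -0.24},
  {"gripper": -1,"linear": [0,0,0],"roll": -0.28},
  {"gripper": -1,"linear": [0,0,0],"roll": -0.32},
  {"gripper": -1,"linear": [0,0,0],"roll": -0.36},
  {"gripper": -1,"linear": [0,0,0],"roll": -0.4},
])

```text
time: 30.03
position: [0.5543, -0.154, 0.0769]
tcp_rot: [179.9, -0.1, 4.3]
ft_force: [0.8, -4.8, 1.1]
width: 0.409
grip_force: 61.5
```

```bash
python3 -c "
from plant import bot
s=bot.read_state();print(s['position'],s['tcp_rot'],s['ft_force'],s['wrist_torque'],s['qpos'])"
```

```text
[ 0.55429851 -0.15399403  0.07685074] [ 1.79855789e+02 -1.16242569e-01  4.32946892e+00] [ 0.76340991 -4.79363031  1.11717218] [-0.77804347 -0.29293802  0.06316214] [-1.88641524e+01  2.97153815e+00  8.93816587e+01 -8.68589574e-02
  8.74831622e+01  6.68102153e+01]
```

>>> send_rows([
  {"gripper": -1,"linear": [0,0,0],"roll": -0.05},
  {"gripper": -1,"linear": [0,0,0],"roll": -0.1},
  {"gripper": -1,"linear": [0,0,0],"roll": -0.15},
  {"gripper": -1,"linear": [0,0,0],"roll": -0.2},
  {"gripper": -1,"linear": [0,0,0],"roll": -0.25},
  {"gripper": -1,"linear": [0,0,0],"roll": -0.3},
  {"gripper": -1,"linear": [0,0,0],"roll": -0.35},
  {"gripper": -1,"linear": [0,0,0],"roll": -0.4},
  {"gripper": -1,"linear": [0,0,0],"roll": -0.45},
  {"gripper": -1,"linear": [0,0,0],"roll": -0.46},
])

```text
time: 30.87
position: [0.5541, -0.1545, 0.0769]
tcp_rot: [179.9, -0.2, -35.3]
ft_force: [1.9, -5.7, 0.7]
width: 0.408
grip_force: 61.5
```

>>> send_rows([
  {"gripper": -1,"linear": [0,0,0],"roll": 0},
  {"gripper": -1,"linear": [0,0,0],"roll": 0},
  {"gripper": -1,"linear": [0,0,0],"roll": 0.02},
  {"gripper": -1,"linear": [0,0,0],"roll": 0.04},
  {"gripper": -1,"linear": [0,0,0],"roll": 0.052},
  {"gripper": -1,"linear": [0,0,0],"roll": 0.052},
  {"gripper": -1,"linear": [0,0,0],"roll": 0.052},
  {"gripper": -1,"linear": [0,0,0],"roll": 0.052},
])

```text
time: 31.53
position: [0.5539, -0.1535, 0.0768]
tcp_rot: [180.0, -0.1, -30.6]
ft_force: [0.6, -4.9, 3.2]
width: 0.411
grip_force: 61.7
```

>>> send_rows([
  {"gripper": 0.6,"linear": [0,0,0],"roll": 0},
  {"gripper": 0.6,"linear": [0,0,0],"roll": 0},
  {"gripper": 0.6,"linear": [0,0,0],"roll": 0},
  {"gripper": 0.6,"linear": [0,0,0],"roll": 0},
  {"gripper": 0.6,"linear": [0,0,0.02],"roll": 0},
  {"gripper": 0.6,"linear": [0,0,0.05],"roll": 0},
  {"gripper": 0.6,"linear": [0,0,0.09],"roll": 0},
  {"gripper": 0.6,"linear": [0,0,0.13],"roll": 0},
  {"gripper": 0.6,"linear": [0,0,0.17],"roll": 0},
  {"gripper": 0.6,"linear": [0,0,0.18],"roll": 0},
])

```text
time: 32.37
position: [0.5548, -0.1529, 0.2645]
tcp_rot: [-179.9, -0.6, -30.5]
ft_force: [0.4, -1.0, 0.9]
width: 0.802
grip_force: 0.0
```

>>> send_rows([
  {"gripper": 0.6,"linear": [-0.22,-0.12,0],"roll": 0.3},
  {"gripper": 0.6,"linear": [-0.22,-0.12,0],"roll": 0.3},
  {"gripper": 0.6,"linear": [-0.22,-0.12,0],"roll": 0.3},
  {"gripper": 0.6,"linear": [-0.22,-0.12,0],"roll": 0.3},
  {"gripper": 0.6,"linear": [-0.22,-0.12,0],"roll": 0.3},
  {"gripper": 0.6,"linear": [-0.22,-0.12,0],"roll": 0.3},
  {"gripper": 0.6,"linear": [-0.22,-0.12,0],"roll": 0.3},
  {"gripper": 0.6,"linear": [-0.22,-0.12,0],"roll": 0.3},
  {"gripper": 0.6,"linear": [-0.22,-0.12,0],"roll": 0.3},
])

```text
time: 33.12
position: [0.3337, -0.2727, 0.2562]
tcp_rot: [-180.0, -0.0, -4.8]
ft_force: [-0.1, -0.9, -0.8]
width: 0.801
grip_force: 0.0
```

```bash
python3 rolls.py
python3 - <<'E'
from h import *
out=[]
for n,(x,y,w,h) in(("top",(355,190,50,60)),("scene",(240,180,50,60))):
    L=[cam(n) for _ in range(6)]; px=np.mean([l[0].astype(float) for l in L],0); P=np.nanmean([l[1] for l in L],0); _,_,K,R,e=L[0]
    np.savez(f"{n}4.npz",px=px,K=K,R=R,e=e)
    out.append(cv2.resize((np.clip(px[y:y+h,x:x+w]/130,0,1)**.5*255).astype(np.uint8)[:,:,::-1],None,fx=8,fy=8,interpolation=cv2.INTER_CUBIC))
    q=P[(np.hypot(P[...,0]-.5535,P[...,1]+.1534)<.012)]; print(n,"knob top z",np.median(q[:,2]))
cv2.imwrite("pics/k4.png",np.hstack(out))
E
```

```text
[ 0.3337 -0.2727  0.2562]
top
  z 0.073 356 [630.6 -27.3] [74. 41.] 3.3 tray [ 0.085 -0.162]
  z 0.073 361 [598.6 280.4] [74. 42.] 2.6 tray [0.075 0.148]
  z 0.073 339 [603.2 138.8] [41. 78.] 10.0 tray [0.069 0.006]
  z 0.073 362 [549.9  39.9] [78. 40.] 4.1 tray [ 0.009 -0.089]
  z 0.073 370 [515.5 216.2] [77. 42.] 8.6 tray [-0.013  0.09 ]
  z 0.073 376 [458.9 -26.2] [75. 42.] 3.9 tray [-0.086 -0.148]
  z 0.073 382 [436.8 278.3] [77. 42.] 7.4 tray [-0.087  0.157]
  z 0.073 369 [460.9 120.9] [41. 78.] 11.3 tray [-0.074 -0.002]
scene
  z 0.073 407 [462.8 -22.8] [77. 46.] 6.2 tray [-0.082 -0.145]
  z 0.073 434 [633.8 -23.2] [77. 45.] 6.4 tray [ 0.088 -0.158]
  z 0.073 431 [552.8  45.3] [76. 43.] 9.1 tray [ 0.012 -0.084]
  z 0.073 438 [464.3 126. ] [43. 80.] 11.3 tray [-0.07   0.003]
  z 0.073 462 [606.1 144.1] [41. 78.] 11.1 tray [0.073 0.011]
  z 0.073 497 [517.6 223. ] [76. 44.] 4.3 tray [-0.01   0.096]
  z 0.073 499 [439.3 281.5] [78. 46.] 9.5 tray [-0.084  0.16 ]
  z 0.073 549 [601.9 285.3] [77. 46.] 1.8 tray [0.079 0.152]
top knob top z 0.09286403154503584
scene knob top z 0.09435194597917951
```

View pics/k4.png

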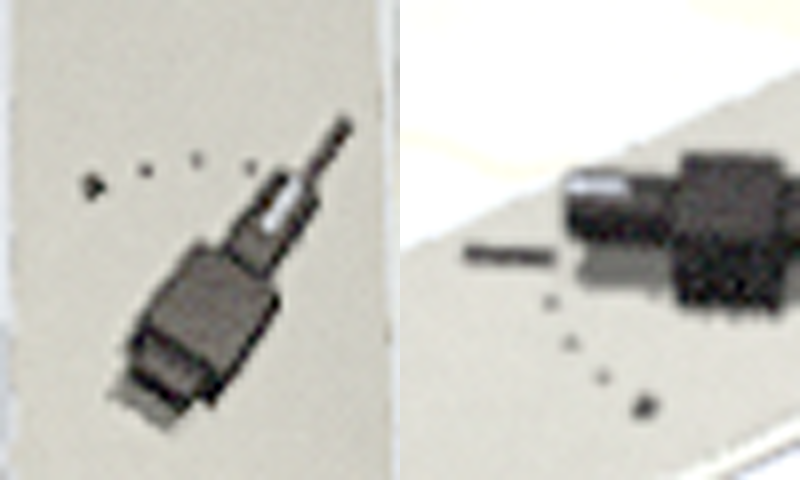

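View pics/scene_l.png

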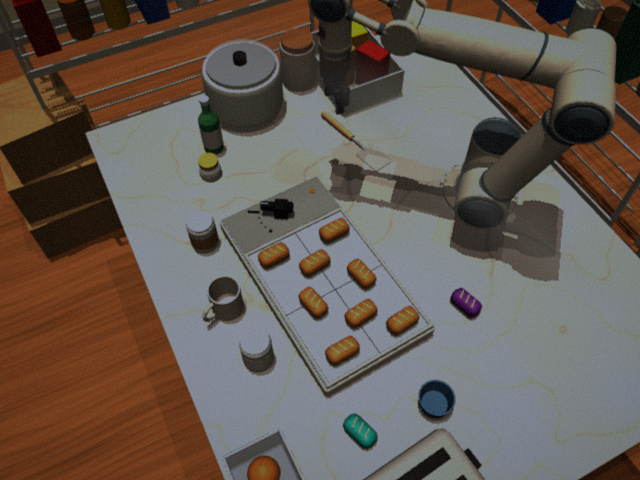

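The pictures show the knob fully home with its nose on the long mark, at crop (320,200) in the top view. All eight rolls lie flat inside the rim and well spaced.

```bash
python3 -c "
from plant import bot
print(bot.close_job())"
```

```text
the job is handed in; nothing more can be done
None
```

The job is handed in, with no verdict returned: all eight rolls lie flat inside the rim, middles about 10 cm or more apart by camera, and the knob is fully home with its nose on the long mark.

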